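Pack the bench caddy and thread its carrying rod

ROBOT

A 6-joint arm with a two-finger parallel gripper is mounted at the origin on a cart in front of the work surface, level with it; the furniture and walls round the work are solid. World frame = base frame: x ahead of the robot, y to its left, z up, the work surface at z = 0. Lengths are in m, angles in rad, forces in N, time in s.
With the tool pointing down it reaches from about 0.425 to 0.95 m from the base axis. Payload 3.5 kg.
Tool frame: the origin (TCP) lies at the very end of the fingers, on their centre line; the grasp point (between the pads) lies 19 mm behind it; z points along the fingers, y is the line along which they close (so a half turn about z gives the same grasp; the last joint's range is limited). The gripper opens to 85 mm and grips with 20 to 120 N. Pads are 22 mm wide; open, the fingers measure 114 mm over their backs; the gripper's body (76 mm by 85 mm) begins 54 mm behind the grasp point. The pads swing forward as they close: fully open they stand 13 mm farther back than shut.
Start: joints at [1.07, 0.286, 1.577, -0, 1.279, -0.15], TCP at [0.232, 0.634, 0.231] pointing down, gripper open.
Joint ranges: [-2.77, 2.77], [-0.9, 2.22], [0.21, 2.48], [-1.53, 4.67], [0.24, 2.81], [-2.84, 2.84]. Speed limits (rad/s): [2.79, 2.79, 3.14, 3.14, 3.14, 3.14].

INTERFACE

Orientations are given as a unit quaternion [x, y, z, w].
In Python, from plant import ctrl, eyes, workorder, get_state gives the robot as it stands (ctrl), with the cameras (eyes), the job (workorder) and the readings as plain functions.
- The arm moves only by the tool tcp_steps, called after ">>>" as a command line: name --argument value ..., lists and objects as JSON in quotes. Schema: {"type":"object","properties":{"offsets":{"type":"array","items":{"type":"object","properties":{"sx":{"type":"number"},"sy":{"type":"number"},"sz":{"type":"number"},"rx":{"type":"number"},"ry":{"type":"number"},"rz":{"type":"number"},"finger_gap":{"type":"number"}},"additionalProperties":false,"required":["finger_gap"]},"minItems":1,"maxItems":10},"force":{"type":"number"},"only":{"type":"string"},"quiet":{"type":"boolean"},"lines":{"type":"string"}},"required":["offsets"],"additionalProperties":false}. offsets is a list of rows, 1 to 10 of them, each an object with the fields sx, sy, sz (the shift in m), rx, ry, rz (a rotation vector in rad), finger_gap (the opening from 0.0 (shut) to 1.0 (fully open)); a field left out counts as zero (the opening has to be given); each row is the pose to reach, as a shift and turn from the pose commanded when the call began, along the tool's axes at that moment; what a row does not reach only later rows make up. A row lasts 1/8 s, in which the tool goes at most 0.0625 m and 0.188 rad, less where a joint would pass 70% of its speed; a pose out of reach is approached as far as the arm can. The fingers move at their own pace and stop on an object; force is the grip in N (left out, the last holds). Time passes only in rows, so rows that do not move let the fingers close. The tool returns the time, the measured TCP pose, the force, the opening and the grip force at its end. only (a regular expression) keeps the lines of the reply that match it, lines (a string "A,B") keeps lines A to B, and quiet returns only ok. Input that does not fit is refused with a message, and nothing moves.
- get_state(): the state, without advancing time (a new reading comes with each control period).
- eyes.read_camera(name): name is "scene" or "top" or "wrist"; returns a dict with "pixels" (420x560x3 uint8, red, green, blue), "camera_matrix" (3x3 intrinsics, pixels), "xyz" and "orientation" of the camera in the world. Camera axes: x right, y down, z forward; pixel columns grow to the right and rows downward; lengths in m; the calibration is good to about 2 mm. The wrist camera is an equidistant fisheye: a pixel r from the principal point sees the ray r / f radians off the axis. A picture is of the moment at which its call begins. There is no depth.
- workorder.sign_off(): hands the job in; it is judged then, once.
The state is a dict: "time": time; "qpos": joint angles; "dq": joint speeds; "joint_efforts": joint torques, N m; "eef_pos": TCP position; "tcp_rot": TCP orientation; "contact_force": force on the tool from outside, world axes, zero at the start; "wrist_torque": the same for the moment, N m; "opening": opening from 0.0 (shut) to 1.0 (fully open); "finger_force": force on a finger pad.
Only numpy, scipy, OpenCV 4.12 (cv2) and the standard library are available. Lean on these libraries where they do the work, as an engineer would, in place of code of your own. Each camera call takes 0.05 s, during which the arm holds its last target. There are 200 camera calls.

TASK

Set the white screw-lid tub and the clear tub of cotton swabs side by side, upright, down on the floor of the tray of the bench caddy and let go of them. Then take the loose steel carrying rod by its dark grip, enter it at the flared bushing and thread it over the tubs through both bushings until its tapered nose sticks out beyond the far one. Finish while still holding the rod there by its grip (a clip will be fitted to its end); never tip the tubs over, and leave the flux bottle, the yellow tape and the screw dish where they stand.

Things in the scene. Friction and masses are not known exactly. Their poses are not given: they have to be found in the camera images.
- caddy: Bench caddy, fixed: aluminium base 90 x 200 mm, grey open tray on it, at each end a post with a brass bushing. Origin: centre of its underside, on the worktop; z up, x across, y along the bushing axis (the rod travels to -y). Posts 44 mm wide, |y| = 83 to 95 mm, rise to z = 124 mm. Bushings: tubes of 17 mm bore, |y| = 80 to 98 mm, axis at x = 0, z = 104 mm.
- tray_floor (a point): Centre of the tray's inner floor (caddy x = 0, y = 0, z = 13 mm). The tray inside is 72 mm (x) by 136 mm (y); walls 5 mm thick; its long sides rise only to caddy z = 32 mm, its end walls to z = 56 mm.
- entry_mouth (a point): Centre of the mouth of the entry bushing, on the bushing axis (caddy x = 0, y = +108 mm, z = 104 mm). Its funnel, from y = 108 to 98 mm, narrows from about 30 mm inside to the 17 mm bore.
- far_mouth (a point): Centre of the outer face of the plain far bushing, on the bushing axis (caddy x = 0, y = -98 mm, z = 104 mm).
- rod: Loose carrying rod, 0.15 kg: steel bar, 12 mm in diameter, dark block grip at one end. Origin: on the axis, mid-grip. Grip 16 mm wide (x), 40 mm long (y -20 to +20), 30 mm high (z -17 to +13). The bar runs along -y from the grip to its nose at y = -246 mm; centre of mass about 55 mm from the origin. Starts level on the rest, axis 60 mm above the worktop, z up, grip overhanging freely.
- rod_tip (a point): End of the rod's nose, on its axis (rod y = -246 mm). The last 12 mm taper to 6 mm across.
- rod_rest: Grey plastic rest, fixed: base 50 x 180 x 8 mm, two notched posts 30 mm wide, 66 mm high, at y = +-77.5 mm, in which the rod lies along y (open upward). Origin: centre of its underside, on the worktop. At the start the rod's origin is at rest y = +112.5 mm, z = 60 mm, same yaw.
- white_tub: White round screw-lid tub, 65 mm in diameter, 68 mm high, about 0.15 kg. Origin: centre of its underside; z up. Solid enough to grip up to 55 mm above its underside (62 mm wide there).
- swab_tub: Clear round tub of white cotton swabs, 58 mm in diameter, the tub 55 mm high and 77 mm with the swabs (which give way and bear nothing), about 0.10 kg. Origin: centre of its underside; z up.
- flux_bottle: Bystander: squeeze bottle with yellow nozzle, 42 mm in diameter, 113 mm high. Origin: centre of its underside.
- yellow_tape: Bystander: small roll of yellow tape lying flat, 45 mm in diameter, 18 mm high. Origin: centre of its underside.
- screw_dish: Bystander: dark round dish, 58 mm in diameter, 12 mm high. Origin: centre of its underside.

How it is judged:
On the way, in this order (a step that is already met when the one before it is completed fails the run):
1. both tubs stand upright on the tray's floor, let go (x of white_tub in the frame of caddy between -0.014 and 0.014 m and y of white_tub in the frame of caddy between -0.05 and 0.05 m and z of white_tub in the frame of caddy between 0.008 and 0.018 m and angle between each of white_tub, swab_tub's own z axis and vertical below 0.12 rad and x of swab_tub in the frame of caddy between -0.014 and 0.014 m and y of swab_tub in the frame of caddy between -0.05 and 0.05 m and z of swab_tub in the frame of caddy between 0.008 and 0.018 m and contact force between the fingers and white_tub below 0.1 N and contact force between the fingers and swab_tub below 0.1 N), for 0.2 s.
2. the rod's nose is through the flared entry bushing, on the bushing axis, and not yet at the far bushing (x of rod_tip in the frame of caddy between -0.008 and 0.008 m and z of rod_tip in the frame of caddy between 0.096 and 0.112 m and x of rod in the frame of caddy between -0.015 and 0.015 m and z of rod in the frame of caddy between 0.089 and 0.119 m and y of rod_tip in the frame of caddy between -0.078 and 0.078 m), for 0.03 s.
At the end, for the whole second after the job is handed in: Both tubs stand upright (within 7 degrees) on the tray's floor, not touched by the fingers; the rod runs through both bushings from the flared side (nose within 8 mm, grip within 15 mm of the bushing axis), its nose at least 3 mm out of the far bushing, and the fingers still hold it (more than 3 N) (all of step 1 and x of rod_tip in the frame of caddy between -0.008 and 0.008 m and z of rod_tip in the frame of caddy between 0.096 and 0.112 m and x of rod in the frame of caddy between -0.015 and 0.015 m and z of rod in the frame of caddy between 0.089 and 0.119 m and y of rod_tip in the frame of caddy below -0.101 m and y of rod in the frame of caddy above 0.115 m and contact force between the fingers and rod above 3 N); the arm keeps its last pose, push and grip.
It fails at once if a tub is tipped over (angle between any of white_tub, swab_tub's own z axis and vertical above 0.7 rad).
It fails at once if a bystander is moved by more than 25 mm (distance of any of flux_bottle, yellow_tape, screw_dish from where it was at the start of the episode above 0.025 m).
It also fails if it takes over 72 s, if anything falls off the work surface, if the arm or the gripper's body presses on something with over 40 N, if the wrist force passes 120 N, or if a joint passes its speed limit or range.

## Working session

There is one attempt and no reset: what is moved stays moved. The work goes in short steps, Python scripts to look and compute and a tool call to move; the robot and the scene stay as the last step left them, time stands still between calls to the robot, and variables do not carry over. Pictures are saved under pics/ and viewed, at most 10 in all, crops included, and the job is handed in when it is done.

```bash
ls; mkdir -p pics
```

Run:
```python
from plant import ctrl, eyes, workorder, get_state
import cv2,json
import pickle
D={}
for n in("scene","top","wrist"):
    c=eyes.read_camera(n);D[n]=c
    cv2.imwrite(f"pics/{n}0.png",c["pixels"][:,:,::-1]);print(n,c["camera_matrix"],c["xyz"],c["orientation"])
pickle.dump(D,open("d0.pkl","wb"))
print(get_state())
```

```text
pics
plant.py
scene [[440.38779866   0.         293.42915602]
 [  0.         440.38779866 214.91506217]
 [  0.           0.           1.        ]] [-0.27440865 -0.4305799   0.8604801 ] [ 0.78739006 -0.44524197  0.21957394 -0.36546376]
top [[425.34435461   0.         279.37088909]
 [  0.         425.34435461 212.85264086]
 [  0.           0.           1.        ]] [0.31640561 0.03367681 1.02918408] [ 0.71197092 -0.6935693   0.07509234 -0.08012598]
wrist [[325.1922621    0.         279.91402816]
 [  0.         325.1922621  206.30944817]
 [  0.           0.           1.        ]] [0.16206322 0.65836372 0.37299862] [0.81030108 0.56702192 0.08387936 0.12191207]
{'time': 0.15, 'qpos': array([ 1.06999931e+00,  2.87030671e-01,  1.57780671e+00, -1.57293338e-06,
        1.27859477e+00, -1.50008468e-01]), 'dq': array([-7.64018916e-04, -2.04881966e-03, -3.17080345e-03, -4.31496326e-04,
       -4.00263538e-04, -5.29476697e-05]), 'joint_efforts': array([ 6.37255362e-04, -4.06605470e+01, -2.93142039e+01, -1.30292919e-04,
        3.91911948e-03,  5.20845916e-06]), 'eef_pos': array([0.23169351, 0.63346277, 0.23023767]), 'tcp_rot': array([ 1.74496081e-01,  9.84657439e-01, -8.71721282e-04, -2.93320901e-04]), 'contact_force': array([0.51553742, 0.96797921, 0.94115205]), 'wrist_torque': array([-0.05120461,  0.02557701,  0.02279303]), 'finger_force': 0.0, 'opening': 0.9999383890479331}
```

View pics/scene0.png

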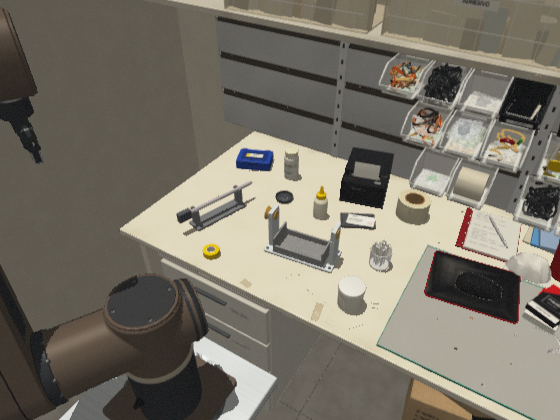

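View pics/top0.png

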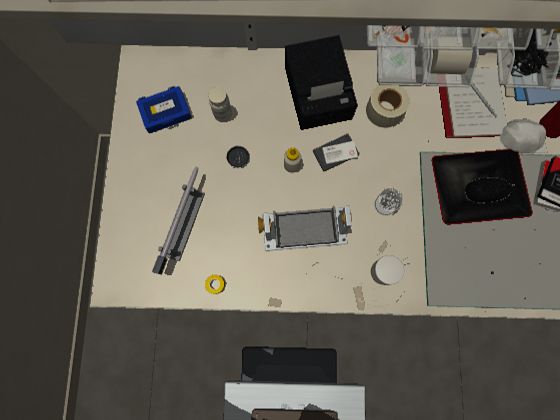

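The scene view shows rod (grip ~183,215; nose ~250,184), caddy ~ (303,247) with the flare on the left post, swab tub (381,255), white tub (351,295). In the top view: rod grip (160,264), nose (194,172), caddy centre (305,229), swab tub (389,201), white tub (388,270). Zooming for exact points.

Create h.py:
```python
import numpy as np,cv2,pickle
from scipy.spatial.transform import Rotation as R
def ray(c,p):
    K=np.array(c["camera_matrix"]);v=np.array([(p[0]-K[0,2])/K[0,0],(p[1]-K[1,2])/K[1,1],1.])
    if c.get("fish"):
        r=np.hypot(v[0],v[1]);v=np.array([*(v[:2]/max(r,1e-9)*np.sin(r)),np.cos(r)])
    return np.array(c["xyz"]),R.from_quat(c["orientation"]).apply(v/np.linalg.norm(v))
def tri(obs):
    A=0;b=0
    for c,p in obs:
        o,d=ray(c,p);M=np.eye(3)-np.outer(d,d);A=A+M;b=b+M@o
    x=np.linalg.solve(A,b)
    return x,[round(1e3*np.linalg.norm(np.cross(x-ray(c,p)[0],ray(c,p)[1])),1) for c,p in obs]
def atz(c,p,z):
    o,d=ray(c,p);return o+d*(z-o[2])/d[2]
def proj(c,X):
    v=R.from_quat(c["orientation"]).inv().apply(np.atleast_2d(X)-c["xyz"]);K=np.array(c["camera_matrix"])
    if c.get("fish"):
        r=np.hypot(v[:,0],v[:,1]);th=np.arctan2(r,v[:,2]);u=v[:,:2]/np.maximum(r,1e-9)[:,None]*th[:,None]
    else:u=v[:,:2]/v[:,2:]
    return u*K[0,0]+K[:2,2]
def cam(n):
    from plant import ctrl, eyes, workorder, get_state
    c=eyes.read_camera(n);c["fish"]=n=="wrist";return c
def crop(c,x0,y0,x1,y1,s,f):
    im=cv2.resize(c["pixels"][y0:y1,x0:x1,::-1],None,fx=s,fy=s,interpolation=cv2.INTER_CUBIC)
    for x in range(-(-x0//20)*20,x1,20):
        cv2.line(im,(int((x+.5-x0)*s),0),(int((x+.5-x0)*s),6),(0,0,255),1);cv2.putText(im,str(x),(int((x-x0)*s)-8,18),0,.35,(0,0,255))
    for y in range(-(-y0//20)*20,y1,20):
        cv2.line(im,(0,int((y+.5-y0)*s)),(6,int((y+.5-y0)*s)),(0,0,255),1);cv2.putText(im,str(y),(8,int((y-y0)*s)+5),0,.35,(0,0,255))
    cv2.imwrite(f,im)
```

Run:
```python
from h import *
D=pickle.load(open("d0.pkl","rb"))
crop(D["top"],140,150,420,300,2.85,"pics/t1.png")
crop(D["scene"],170,165,400,320,3.45,"pics/s1.png")
```

```text
(no output)
```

View pics/t1.png

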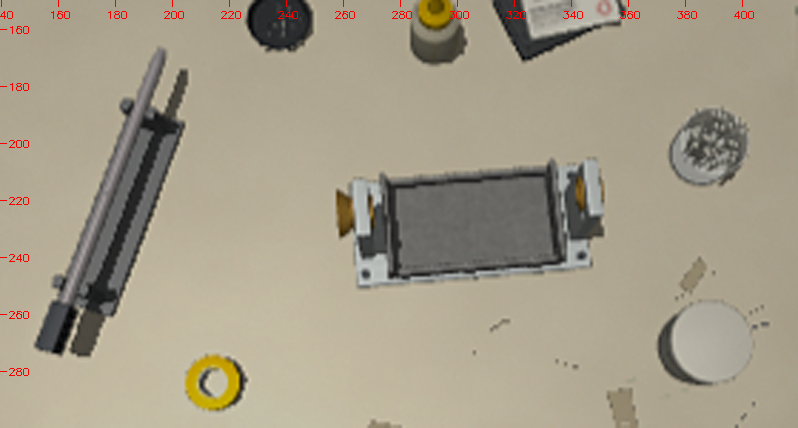

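View pics/s1.png

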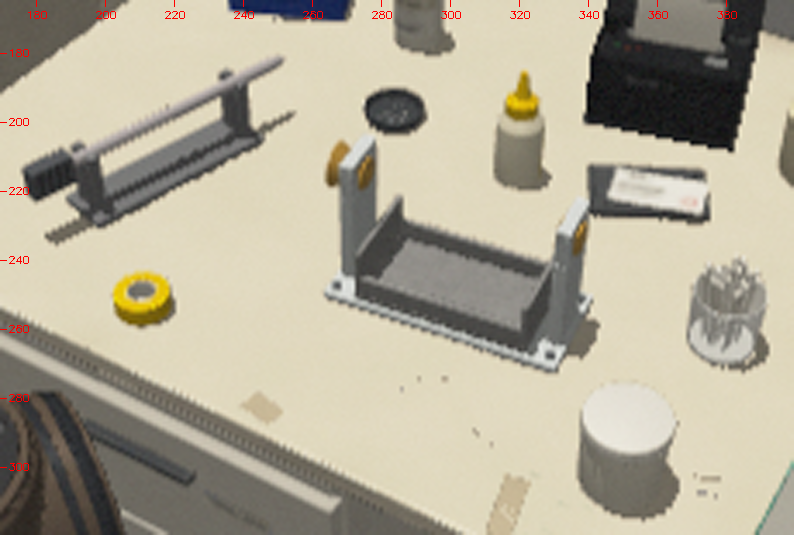

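Top crop: nose tip (162,48), grip joint (68,303), lid centre (710,341), swab tub (707,148), post tops (361,207) and (592,187); scene crop: nose (283,60), joint (73,155), lid (628,417), swab base (722,345), post tops (360,143) and (576,207). Triangulating.

Run:
```python
from h import *
from scipy.optimize import least_squares
D=pickle.load(open("d0.pkl","rb"));T,S=D["top"],D["scene"]
t=lambda x,y:(140+x/2.85-.5,150+y/2.85-.5);s=lambda x,y:(170+x/3.45-.5,165+y/3.45-.5)
P={"nose":((162,48),(283,60)),"joint":((68,303),(73,155)),"lid":((710,341),(628,417)),"tubbase":((697,346),(625,480)),
"swabbase":((700,153),(722,345)),"swabrim":((714,143),(730,292)),"cornFL":((358,287),(326,294)),"cornFR":((590,267),(557,369)),
"postE":((361,207),(360,143)),"postF":((592,187),(576,207)),"mouth":((338,213),(333,165))}
X={}
for k,(a,b) in P.items():
    x,r=tri([(T,t(*a)),(S,s(*b))]);X[k]=x;print(k,x.round(4),r)
d=X["joint"]-X["nose"];print("rod",np.linalg.norm(d),"yaw of rod +y",np.arctan2(d[1],d[0]))
d=X["postE"]-X["postF"];print("posts",np.linalg.norm(d),np.arctan2(d[1],d[0]))
d=X["cornFL"]-X["cornFR"];print("corners",np.linalg.norm(d),np.arctan2(d[1],d[0]))
# joint fit of the caddy
L={"cornFL":(-.045,.1,.006),"cornFR":(-.045,-.1,.006),"postE":(0,.089,.124),"postF":(0,-.089,.124)}
def f(p):
    Rz=R.from_euler("z",p[2]);o=[]
    for k,l in L.items():
        w=Rz.apply(l)+[p[0],p[1],0]
        o+=[(proj(T,w)[0]-t(*P[k][0])),(proj(S,w)[0]-s(*P[k][1]))]
    return np.ravel(o)
q=least_squares(f,[.3,-.03,0]);print(q.x,q.fun.round(1))
```

```text
nose [0.644  0.2453 0.0562] [np.float64(1.2), np.float64(1.2)]
joint [0.425  0.3022 0.0706] [np.float64(1.0), np.float64(1.0)]
lid [ 0.4087 -0.2068  0.0658] [np.float64(1.0), np.float64(1.0)]
tubbase [ 4.103e-01 -2.117e-01 -2.000e-04] [np.float64(0.6), np.float64(0.6)]
swabbase [ 0.5793 -0.2197 -0.006 ] [np.float64(0.1), np.float64(0.1)]
swabrim [ 0.5733 -0.2177  0.0556] [np.float64(1.3), np.float64(1.3)]
cornFL [0.4531 0.0746 0.0041] [np.float64(1.9), np.float64(1.9)]
cornFR [ 0.4751 -0.1224  0.0061] [np.float64(2.1), np.float64(2.1)]
postE [0.4969 0.069  0.1323] [np.float64(2.1), np.float64(2.1)]
postF [ 0.5173 -0.1059  0.1314] [np.float64(2.5), np.float64(2.5)]
mouth [0.4959 0.0903 0.1024] [np.float64(0.9), np.float64(0.9)]
rod 0.22679497571422186 yaw of rod +y 2.8873989981656827
posts 0.1760402921688997 1.6868324272343338
corners 0.19824412236348438 1.6821026641544008
[ 0.50920926 -0.01787915  0.11608325] [-0.  -0.5 -1.2 -0.6  0.7 -0.9 -0.6 -0.   0.2 -0.7 -0.8  1.9  0.6 -0.9
 -0.7  2. ]
```

Heights check out (lid 66 mm, base 0, rim 56 mm, joint/nose ~60 mm, posts 178 mm apart). Caddy at (0.509, -0.018), yaw 0.116; tool x ∥ caddy +y suits everything. Compute the moves.

Add to h.py:
```python
C=np.array([.5092,-.0179]);YAW=.116
def cw(x,y,z,C=C,yaw=YAW):  # caddy -> world
    return np.r_[C+R.from_euler("z",yaw).as_matrix()[:2,:2]@[x,y],z]
def rot(yaw): # tool x along caddy +y at this yaw
    c,s=np.cos(yaw),np.sin(yaw);return R.from_matrix(np.array([[-s,c,0],[c,s,0],[0,0,-1.]]))
def delta(*targets,yaw=YAW,pose=None):
    from plant import ctrl, eyes, workorder, get_state
    s=get_state();p,q=pose if pose else (s["eef_pos"],R.from_quat(s["tcp_rot"]))
    for t in targets: print(t,"->",q.inv().apply(np.array(t)-p).round(4),(q.inv()*rot(yaw)).as_rotvec().round(3))
```

Run:
```python
from h import *
delta((.52,.25,.25),(.50,-.05,.25),(.4095,-.209,.25))
```

```text
(0.52, 0.25, 0.25) -> [-0.4025 -0.2611 -0.0194] [-2.000e-03  1.000e-03  1.104e+00]
(0.5, -0.05, 0.25) -> [-0.4868 -0.5497 -0.0189] [-2.000e-03  1.000e-03  1.104e+00]
(0.4095, -0.209, 0.25) -> [-0.4565 -0.7301 -0.0186] [-2.000e-03  1.000e-03  1.104e+00]
```

>>> tcp_steps --offsets '[{"sx": -0.4,"sy": -0.26,"sz": -0.02,"rz": 1.104,"finger_gap": 1},{"sx": -0.4,"sy": -0.26,"sz": -0.02,"rz": 1.104,"finger_gap": 1},{"sx": -0.4,"sy": -0.26,"sz": -0.02,"rz": 1.104,"finger_gap": 1},{"sx": -0.4,"sy": -0.26,"sz": -0.02,"rz": 1.104,"finger_gap": 1},{"sx": -0.4,"sy": -0.26,"sz": -0.02,"rz": 1.104,"finger_gap": 1},{"sx": -0.4,"sy": -0.26,"sz": -0.02,"rz": 1.104,"finger_gap": 1},{"sx": -0.4,"sy": -0.26,"sz": -0.02,"rz": 1.104,"finger_gap": 1},{"sx": -0.4,"sy": -0.26,"sz": -0.02,"rz": 1.104,"finger_gap": 1},{"sx": -0.4,"sy": -0.26,"sz": -0.02,"rz": 1.104,"finger_gap": 1},{"sx": -0.4,"sy": -0.26,"sz": -0.02,"rz": 1.104,"finger_gap": 1}]'

```text
time: 1.4
eef_pos: [0.5177, 0.2525, 0.2509]
tcp_rot: [0.665, 0.747, -0.0, -0.0]
contact_force: [0.3, -0.1, 0.3]
opening: 1.002
finger_force: 0.0
```

Run:
```python
from h import *
delta((.50,-.05,.25),(.4095,-.209,.25))
```

```text
(0.5, -0.05, 0.25) -> [-0.2984 -0.0526  0.0008] [-0.001 -0.    -0.   ]
(0.4095, -0.209, 0.25) -> [-0.4459 -0.1608  0.0009] [-0.001 -0.    -0.   ]
```

>>> tcp_steps --offsets '[{"sx": -0.06,"sy": -0.01,"finger_gap": 1},{"sx": -0.12,"sy": -0.02,"finger_gap": 1},{"sx": -0.18,"sy": -0.03,"finger_gap": 1},{"sx": -0.24,"sy": -0.04,"finger_gap": 1},{"sx": -0.3,"sy": -0.053,"finger_gap": 1},{"sx": -0.345,"sy": -0.087,"finger_gap": 1},{"sx": -0.39,"sy": -0.12,"finger_gap": 1},{"sx": -0.446,"sy": -0.16,"finger_gap": 1},{"sx": -0.446,"sy": -0.16,"finger_gap": 1},{"sx": -0.446,"sy": -0.16,"finger_gap": 1}]'

```text
time: 2.65
eef_pos: [0.4111, -0.2084, 0.2512]
tcp_rot: [0.665, 0.747, 0.0, -0.0]
contact_force: [-0.1, -0.2, -0.3]
opening: 1.002
finger_force: 0.0
```

Run:
```python
from h import *
c=cam("wrist");pickle.dump(c,open("w1.pkl","wb"))
im=c["pixels"][:,:,::-1].copy()
for X,col in(((.4095,-.209,.068),(0,0,255)),((.576,-.2185,.055),(0,255,0)),(cw(0,.089,.124),(255,0,0)),(cw(0,-.089,.124),(255,0,0)),(cw(-.045,-.1,.006),(255,0,0)),(cw(-.045,.1,.006),(255,0,0))):
    p=proj(c,X)[0];print(X,p.round(1));cv2.drawMarker(im,tuple(int(round(v)) for v in p),col,0,10)
cv2.imwrite("pics/w1.png",im)
```

```text
(0.4095, -0.209, 0.068) [277.8 182.4]
(0.576, -0.2185, 0.055) [419.3 205.7]
[0.49889914 0.07050188 0.124     ] [408.8 -78.4]
[ 0.51950086 -0.10630188  0.124     ] [417.4  98.4]
[ 0.47607642 -0.12243626  0.006     ] [342.1 107.6]
[0.45292842 0.07621965 0.006     ] [340.3 -44.9]
```

View pics/w1.png

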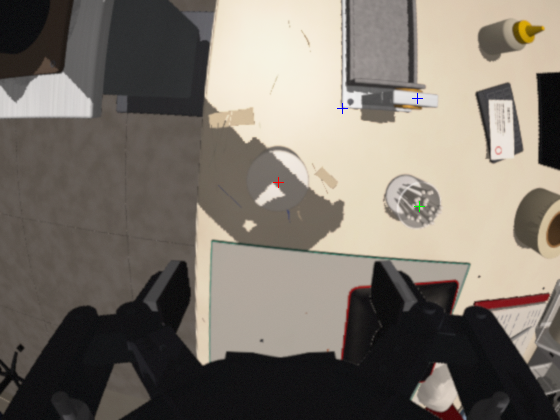

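Wrist view: white lid centred at (278,178) vs predicted (278,182), so shift ~4 mm to +y; swab tub rim near the (419,206) marker; caddy corner (342,107) agrees. Descend on the white tub.

>>> tcp_steps --offsets '[{"sx": 0.003,"sy": -0.001,"sz": 0.055,"finger_gap": 1},{"sx": 0.003,"sy": -0.001,"sz": 0.11,"finger_gap": 1},{"sx": 0.003,"sy": -0.001,"sz": 0.165,"finger_gap": 1},{"sx": 0.003,"sy": -0.001,"sz": 0.2,"finger_gap": 1},{"sx": 0.003,"sy": -0.001,"sz": 0.229,"finger_gap": 1},{"sx": 0.003,"sy": -0.001,"sz": 0.229,"finger_gap": 0.5},{"sx": 0.003,"sy": -0.001,"sz": 0.229,"finger_gap": 0.5},{"sx": 0.003,"sy": -0.001,"sz": 0.229,"finger_gap": 0.5},{"sx": 0.003,"sy": -0.001,"sz": 0.229,"finger_gap": 0.5}]' --force 30

```text
time: 3.82
eef_pos: [0.4103, -0.2068, 0.0234]
tcp_rot: [0.665, 0.747, 0.0, 0.001]
contact_force: [-0.6, -0.2, -0.5]
opening: 0.717
finger_force: 32.8
```

>>> tcp_steps --offsets '[{"sz": -0.055,"finger_gap": 0.5},{"sz": -0.11,"finger_gap": 0.5},{"sz": -0.17,"finger_gap": 0.5},{"sz": -0.17,"finger_gap": 0.5}]'

```text
time: 4.32
eef_pos: [0.4125, -0.2089, 0.1993]
tcp_rot: [0.665, 0.747, 0.0, 0.007]
contact_force: [-0.6, -0.4, -0.5]
opening: 0.717
finger_force: 33.8
```

Run:
```python
from h import *
delta(cw(0,-.034,.19))
```

```text
[ 0.51313516 -0.0516715   0.19      ] -> [0.1446 0.118  0.0089] [ 0.01  0.01 -0.  ]
```

>>> tcp_steps --offsets '[{"sx": 0.04,"sy": 0.03,"finger_gap": 0.5},{"sx": 0.08,"sy": 0.06,"finger_gap": 0.5},{"sx": 0.11,"sy": 0.09,"finger_gap": 0.5},{"sx": 0.144,"sy": 0.118,"finger_gap": 0.5},{"sx": 0.144,"sy": 0.118,"finger_gap": 0.5},{"sx": 0.144,"sy": 0.118,"finger_gap": 0.5},{"sx": 0.144,"sy": 0.118,"finger_gap": 0.5},{"sx": 0.144,"sy": 0.118,"finger_gap": 0.5}]'

```text
time: 5.32
eef_pos: [0.5097, -0.0505, 0.1922]
tcp_rot: [0.666, 0.746, -0.0, -0.0]
contact_force: [0.3, -0.4, -1.1]
opening: 0.715
finger_force: 33.8
```

Run:
```python
from h import *
delta(cw(0,-.034,.036))
c=cam("wrist");pickle.dump(c,open("w2.pkl","wb"))
im=c["pixels"][:,:,::-1].copy()
for l in((0,.089,.124),(0,-.089,.124),(.022,.083,.124),(-.022,.083,.124),(.022,.095,.124),(-.022,.095,.124),(-.045,.1,.006),(.045,.1,.006),(-.036,.068,.056),(.036,.068,.056),(-.041,0,.032),(.041,0,.032)):
    p=proj(c,cw(*l))[0];print(l,p.round(1));cv2.circle(im,tuple(int(round(v)) for v in p),2,(0,0,255),-1)
cv2.imwrite("pics/w2.png",im)
```

```text
[ 0.51313516 -0.0516715   0.036     ] -> [-0.0015  0.0033  0.1562] [-0.     0.    -0.002]
(0, 0.089, 0.124) [284.4  37.2]
(0, -0.089, 0.124) [283.9 289.3]
(0.022, 0.083, 0.124) [318.8  46.7]
(-0.022, 0.083, 0.124) [249.9  46.5]
(0.022, 0.095, 0.124) [318.7  29.2]
(-0.022, 0.095, 0.124) [249.9  28.9]
(-0.045, 0.1, 0.006) [237.5  53. ]
(0.045, 0.1, 0.006) [327.8  53.2]
(-0.036, 0.068, 0.056) [240.6  79.1]
(0.036, 0.068, 0.056) [325.8  79.3]
(-0.041, 0, 0.032) [239.4 153.9]
(0.041, 0, 0.032) [326.4 153.9]
```

View pics/w2.png

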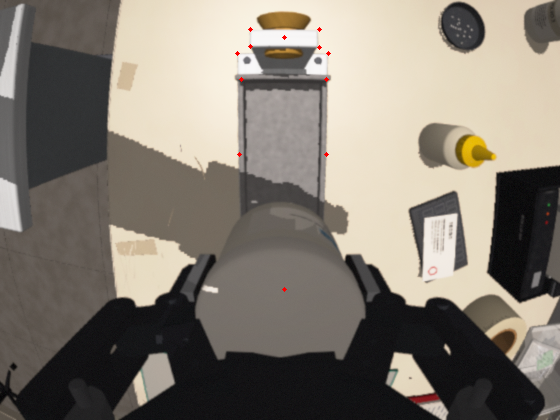

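The overlay matches the caddy within ~1 px (posts at (250–319,29–47), tray sides at x 240/326), tub is held. Lower to TCP z ≈ 0.037 at caddy y −0.032 and open.

>>> tcp_steps --offsets '[{"sx": 0.0005,"sy": 0.003,"sz": 0.05,"finger_gap": 0.5},{"sx": 0.0005,"sy": 0.003,"sz": 0.09,"finger_gap": 0.5},{"sx": 0.0005,"sy": 0.003,"sz": 0.12,"finger_gap": 0.5},{"sx": 0.0005,"sy": 0.003,"sz": 0.14,"finger_gap": 0.5},{"sx": 0.0005,"sy": 0.003,"sz": 0.15,"finger_gap": 0.5},{"sx": 0.0005,"sy": 0.003,"sz": 0.155,"finger_gap": 0.5},{"sx": 0.0005,"sy": 0.003,"sz": 0.155,"finger_gap": 0.5},{"sx": 0.0005,"sy": 0.003,"sz": 0.155,"finger_gap": 0.5}]'

```text
time: 6.38
eef_pos: [0.5138, -0.0491, 0.0383]
tcp_rot: [0.665, 0.747, 0.0, 0.001]
contact_force: [-0.4, -0.4, -1.2]
opening: 0.719
finger_force: 33.8
```

Run:
```python
from h import *
delta(cw(0,-.032,.036))
```

```text
[ 0.51290368 -0.04968495  0.036     ] -> [-0.0005 -0.0009  0.0023] [0.002 0.001 0.   ]
```

>>> tcp_steps --offsets '[{"sy": -0.001,"sz": 0.0015,"finger_gap": 0.5},{"sy": -0.001,"sz": 0.0025,"finger_gap": 0.5},{"sy": -0.001,"sz": 0.0025,"finger_gap": 1},{"sy": -0.001,"sz": 0.0025,"finger_gap": 1},{"sy": -0.001,"sz": 0.0025,"finger_gap": 1},{"sy": -0.001,"sz": -0.05,"finger_gap": 1},{"sy": -0.001,"sz": -0.1,"finger_gap": 1},{"sy": -0.001,"sz": -0.15,"finger_gap": 1},{"sy": -0.001,"sz": -0.17,"finger_gap": 1},{"sy": -0.001,"sz": -0.17,"finger_gap": 1}]'

```text
time: 7.62
eef_pos: [0.5132, -0.0493, 0.2096]
tcp_rot: [0.665, 0.747, 0.001, 0.002]
contact_force: [-1.1, -0.2, 0.5]
opening: 1.0
finger_force: 0.0
```

Run:
```python
from h import *
T=cam("top");S=cam("scene");pickle.dump((T,S),open("d2.pkl","wb"))
delta((.576,-.2185,.22),(.576,-.2185,.022))
```

```text
(0.576, -0.2185, 0.22) -> [-0.176   0.0445 -0.014 ] [-0.002 -0.001 -0.   ]
(0.576, -0.2185, 0.022) -> [-0.1762  0.0448  0.184 ] [-0.002 -0.001 -0.   ]
```

Move back over the swab tub at height, and look before descending.

>>> tcp_steps --offsets '[{"sx": -0.05,"sy": 0.012,"finger_gap": 1},{"sx": -0.1,"sy": 0.025,"finger_gap": 1},{"sx": -0.14,"sy": 0.035,"finger_gap": 1},{"sx": -0.175,"sy": 0.0445,"finger_gap": 1},{"sx": -0.175,"sy": 0.0445,"finger_gap": 1},{"sx": -0.175,"sy": 0.0445,"finger_gap": 1},{"sx": -0.175,"sy": 0.0445,"finger_gap": 1}]'

```text
time: 8.6
eef_pos: [0.5759, -0.2164, 0.2065]
tcp_rot: [0.665, 0.747, -0.0, -0.001]
contact_force: [0.3, 0.2, -0.2]
opening: 0.999
finger_force: 0.0
```

Run:
```python
from h import *
delta((.576,-.2185,.022))
c=cam("wrist");im=c["pixels"][:,:,::-1].copy()
a=np.linspace(0,6.283,72)
def circ(o,r,z,col,tr=None):
    for p in proj(c,np.c_[o[0]+r*np.cos(a),o[1]+r*np.sin(a),z+0*a]):
        x,y=np.round(p).astype(int)
        if 0<=x<560 and 0<=y<420: im[y,x]=col
circ((.576,-.2185),.029,0.001,(0,0,255));circ((.576,-.2185),.029,.055,(0,255,0));circ(cw(0,-.032,0),.0325,.081,(255,0,255))
cv2.imwrite("pics/w3.png",cv2.resize(im[0:300,150:500],None,fx=2,fy=2))
```

```text
(0.576, -0.2185, 0.022) -> [-2.300e-03  1.000e-04  1.845e-01] [-0.001 -0.001  0.001]
```

View pics/w3.png

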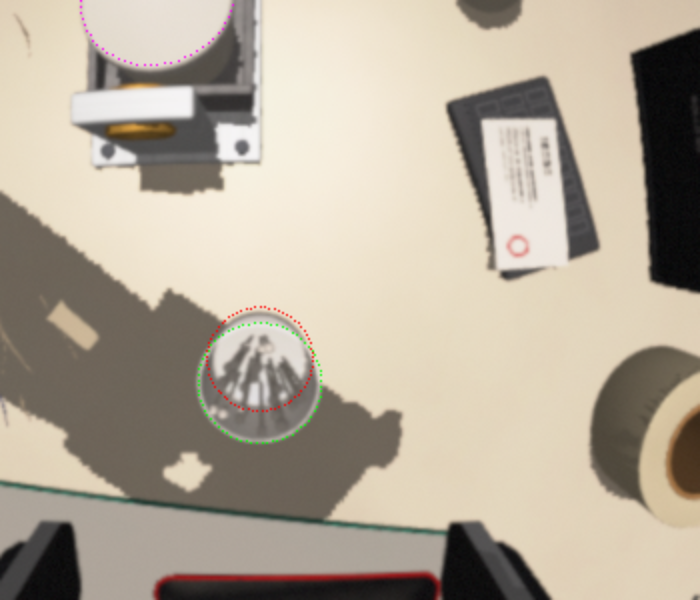

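Rim circle (260,382 in crop) matches the swab tub, and the white tub's lid edge matches its intended place in the tray. Descend and grip.

>>> tcp_steps --offsets '[{"sx": -0.002,"sz": 0.055,"finger_gap": 1},{"sx": -0.002,"sz": 0.11,"finger_gap": 1},{"sx": -0.002,"sz": 0.15,"finger_gap": 1},{"sx": -0.002,"sz": 0.17,"finger_gap": 1},{"sx": -0.002,"sz": 0.184,"finger_gap": 1},{"sx": -0.002,"sz": 0.184,"finger_gap": 0.4},{"sx": -0.002,"sz": 0.184,"finger_gap": 0.4},{"sx": -0.002,"sz": 0.184,"finger_gap": 0.4},{"sx": -0.002,"sz": 0.184,"finger_gap": 0.4},{"sx": -0.002,"sz": 0.184,"finger_gap": 0.4}]' --force 25

```text
time: 9.9
eef_pos: [0.5779, -0.2204, 0.0251]
tcp_rot: [0.665, 0.747, 0.0, 0.002]
contact_force: [-1.1, 0.7, 6.3]
opening: 0.661
finger_force: 27.1
```

>>> tcp_steps --offsets '[{"sz": -0.05,"finger_gap": 0.4},{"sz": -0.1,"finger_gap": 0.4},{"sz": -0.15,"finger_gap": 0.4},{"sz": -0.18,"finger_gap": 0.4},{"sz": -0.18,"finger_gap": 0.4},{"sz": -0.18,"finger_gap": 0.4}]'

```text
time: 10.65
eef_pos: [0.5757, -0.219, 0.201]
tcp_rot: [0.665, 0.747, -0.0, -0.002]
contact_force: [0.1, -0.7, -1.9]
opening: 0.659
finger_force: 27.4
```

Run:
```python
from h import *
delta(cw(-.06,-.12,.2),cw(0,.0335,.2))
```

```text
[ 0.46349203 -0.14403795  0.2       ] -> [ 0.0875 -0.1027  0.0014] [-0.003 -0.002 -0.   ]
[0.50532271 0.01537486 0.2       ] -> [ 0.241  -0.0427  0.0016] [-0.003 -0.002 -0.   ]
```

>>> tcp_steps --offsets '[{"sx": 0.05,"sy": -0.01,"finger_gap": 0.4},{"sx": 0.1,"sy": -0.02,"finger_gap": 0.4},{"sx": 0.15,"sy": -0.03,"finger_gap": 0.4},{"sx": 0.2,"sy": -0.04,"finger_gap": 0.4},{"sx": 0.24,"sy": -0.043,"finger_gap": 0.4},{"sx": 0.24,"sy": -0.043,"finger_gap": 0.4},{"sx": 0.24,"sy": -0.043,"finger_gap": 0.4},{"sx": 0.24,"sy": -0.043,"finger_gap": 0.4}]'

```text
time: 11.65
eef_pos: [0.5062, 0.0128, 0.2025]
tcp_rot: [0.665, 0.746, -0.0, -0.001]
contact_force: [1.0, 0.0, -0.6]
opening: 0.659
finger_force: 27.4
```

Run:
```python
from h import *
delta(cw(0,.0335,.038))
c=cam("wrist");im=c["pixels"][:,:,::-1].copy()
t=cam("top")["pixels"][190:270,250:360,::-1]
a=np.r_[im[130:420],]
b=cv2.resize(t,(400,290));cv2.imwrite("pics/w4.png",np.hstack([a[:,100:480],b]))
```

```text
[0.50532271 0.01537486 0.038     ] -> [ 0.0026 -0.0004  0.1645] [-0.001 -0.    -0.001]
```

View pics/w4.png

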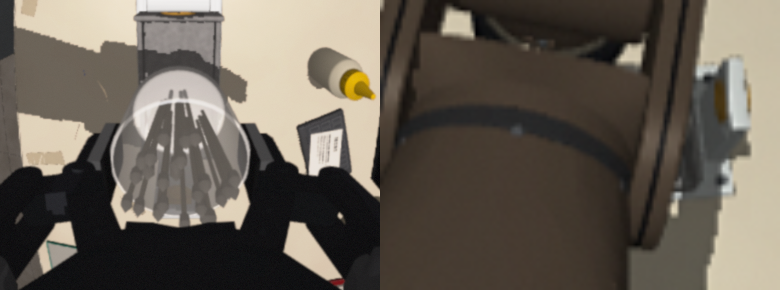

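The swab tub hangs upright and centred between the pads (rim centre ~ (180,155)). Lower it.

>>> tcp_steps --offsets '[{"sx": 0.003,"sz": 0.05,"finger_gap": 0.4},{"sx": 0.003,"sz": 0.09,"finger_gap": 0.4},{"sx": 0.003,"sz": 0.12,"finger_gap": 0.4},{"sx": 0.003,"sz": 0.14,"finger_gap": 0.4},{"sx": 0.003,"sz": 0.15,"finger_gap": 0.4},{"sx": 0.003,"sz": 0.157,"finger_gap": 0.4},{"sx": 0.003,"sz": 0.162,"finger_gap": 0.4},{"sx": 0.003,"sz": 0.162,"finger_gap": 0.4},{"sx": 0.003,"sz": 0.162,"finger_gap": 0.4}]'

```text
time: 12.88
eef_pos: [0.5063, 0.0167, 0.0419]
tcp_rot: [0.665, 0.747, 0.0, 0.0]
contact_force: [0.3, 0.2, -0.4]
opening: 0.665
finger_force: 27.4
```

Run:
```python
from h import *
delta(cw(0,.0335,.038))
```

```text
[0.50532271 0.01537486 0.038     ] -> [-0.0012 -0.0012  0.0039] [0.001 0.    0.   ]
```

>>> tcp_steps --offsets '[{"sx": -0.001,"sy": -0.001,"sz": 0.002,"finger_gap": 0.4},{"sx": -0.001,"sy": -0.001,"sz": 0.0035,"finger_gap": 0.4},{"sx": -0.001,"sy": -0.001,"sz": 0.0045,"finger_gap": 0.4},{"sx": -0.001,"sy": -0.001,"sz": 0.0045,"finger_gap": 0.4}]'

```text
time: 13.38
eef_pos: [0.5051, 0.0155, 0.0381]
tcp_rot: [0.665, 0.747, -0.0, -0.0]
contact_force: [-5.1, -0.0, 8.0]
opening: 0.662
finger_force: 28.3
```

On the floor (8 N). Release and rise; look at rod next.

>>> tcp_steps --offsets '[{"sz": -0.0015,"finger_gap": 1},{"sz": -0.0015,"finger_gap": 1},{"sz": -0.0015,"finger_gap": 1},{"sz": -0.0015,"finger_gap": 1},{"sz": -0.05,"finger_gap": 1},{"sz": -0.1,"finger_gap": 1},{"sz": -0.15,"finger_gap": 1},{"sz": -0.19,"finger_gap": 1},{"sz": -0.2,"finger_gap": 1},{"sz": -0.2,"finger_gap": 1}]'

```text
time: 14.62
eef_pos: [0.5049, 0.0157, 0.2365]
tcp_rot: [0.665, 0.747, 0.0, 0.0]
contact_force: [0.1, 0.9, -0.1]
opening: 0.996
finger_force: 0.0
```

Run:
```python
from h import *
c=cam("wrist");cv2.imwrite("pics/w5.png",c["pixels"][:,:,::-1]);pickle.dump(c,open("w5.pkl","wb"))
a=np.array([.425,.3022]);n=np.array([.644,.2453]);u=(a-n)/np.linalg.norm(a-n)
o=(a+u*.02+n+u*.246)/2;print("rod origin",o,u)
delta((*o,.22),yaw=np.arctan2(u[1],u[0])-np.pi/2)
```

```text
rod origin [0.40577388 0.30719528] [-0.96786554  0.25146826]
(np.float64(0.40577388253403446), np.float64(0.30719527892152254), 0.22) -> [ 0.3009 -0.0641  0.0155] [-0.002 -0.002 -1.201]
```

>>> tcp_steps --offsets '[{"sx": 0.05,"sy": -0.01,"rz": -0.18,"finger_gap": 1},{"sx": 0.1,"sy": -0.02,"rz": -0.36,"finger_gap": 1},{"sx": 0.15,"sy": -0.03,"rz": -0.54,"finger_gap": 1},{"sx": 0.2,"sy": -0.04,"rz": -0.72,"finger_gap": 1},{"sx": 0.25,"sy": -0.05,"rz": -0.9,"finger_gap": 1},{"sx": 0.301,"sy": -0.064,"sz": 0.015,"rz": -1.08,"finger_gap": 1},{"sx": 0.301,"sy": -0.064,"sz": 0.015,"rz": -1.2,"finger_gap": 1},{"sx": 0.301,"sy": -0.064,"sz": 0.015,"rz": -1.2,"finger_gap": 1},{"sx": 0.301,"sy": -0.064,"sz": 0.015,"rz": -1.2,"finger_gap": 0.5},{"sx": 0.301,"sy": -0.064,"sz": 0.015,"rz": -1.2,"finger_gap": 0.5}]'

```text
time: 15.92
eef_pos: [0.4069, 0.3066, 0.2215]
tcp_rot: [0.128, 0.992, -0.0, -0.0]
contact_force: [-0.5, 0.3, -0.1]
opening: 0.606
finger_force: 0.0
```

Run:
```python
from h import *
T=cam("top");S=cam("scene");c=cam("wrist");pickle.dump((T,S,c),open("d5.pkl","wb"))
im=c["pixels"][:,:,::-1].copy()
# draw predicted rod model
o=np.r_[.4058,.3072,.06];u=np.r_[-.9679,.2515,0];x=np.r_[.2515,.9679,0]
for l in((-8,-20,13),(8,-20,13),(8,20,13),(-8,20,13),(0,-246,0),(-6,-100,0),(6,-100,0)):
    p=proj(c,o+x*l[0]/1e3+u*l[1]/1e3+[0,0,l[2]/1e3])[0];cv2.circle(im,tuple(np.round(p).astype(int)),1,(0,0,255),-1);print(l,p.round(1))
t=T["pixels"][195:265,250:360,::-1]
cv2.imwrite("pics/w6.png",np.hstack([im[0:330,130:440],cv2.resize(t,(480,330),interpolation=cv2.INTER_CUBIC)]))
```

```text
(-8, -20, 13) [272.5 209.8]
(8, -20, 13) [289.5 209.7]
(8, 20, 13) [289.7 167.8]
(-8, 20, 13) [272.2 167.9]
(0, -246, 0) [281.  372.3]
(-6, -100, 0) [275.4 277.4]
(6, -100, 0) [286.6 277.3]
```

View pics/w6.png

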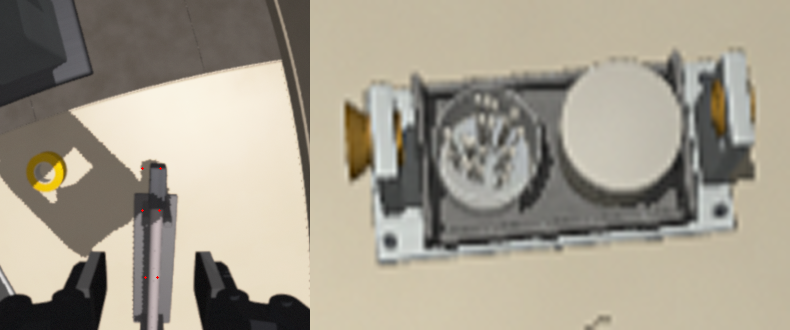

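Both tubs stand properly in the tray (swab at left, white right). The rod's grip seems ~5 px to the right of the predicted overlay (grip end crop (158,163) vs (151,168)); measuring by pixel profiles.

Run:
```python
from h import *
T,S,c=pickle.load(open("d5.pkl","rb"))
g=cv2.cvtColor(c["pixels"],cv2.COLOR_RGB2GRAY)
for y in(155,160,163,166,170,180,190,200,205,210,215,220,240,260,280,300,320): print(y,list(g[y,264:312:1]))
print("col286",list(g[150:240,287]))
```

```text
155 [np.uint8(234), np.uint8(233), np.uint8(234), np.uint8(233), np.uint8(233), np.uint8(234), np.uint8(235), np.uint8(233), np.uint8(235), np.uint8(235), np.uint8(235), np.uint8(235), np.uint8(234), np.uint8(235), np.uint8(235), np.uint8(235), np.uint8(235), np.uint8(235), np.uint8(235), np.uint8(235), np.uint8(236), np.uint8(236), np.uint8(236), np.uint8(236), np.uint8(236), np.uint8(236), np.uint8(237), np.uint8(237), np.uint8(237), np.uint8(236), np.uint8(237), np.uint8(237), np.uint8(236), np.uint8(237), np.uint8(237), np.uint8(237), np.uint8(237), np.uint8(237), np.uint8(237), np.uint8(237), np.uint8(237), np.uint8(237), np.uint8(237), np.uint8(237), np.uint8(238), np.uint8(238), np.uint8(237), np.uint8(238)]
160 [np.uint8(233), np.uint8(233), np.uint8(233), np.uint8(233), np.uint8(232), np.uint8(233), np.uint8(232), np.uint8(228), np.uint8(224), np.uint8(222), np.uint8(218), np.uint8(197), np.uint8(172), np.uint8(158), np.uint8(140), np.uint8(124), np.uint8(124), np.uint8(146), np.uint8(160), np.uint8(164), np.uint8(158), np.uint8(159), np.uint8(196), np.uint8(220), np.uint8(2
[... 11582 characters left out ...]
(101), np.uint8(100), np.uint8(97), np.uint8(92), np.uint8(82), np.uint8(77), np.uint8(70), np.uint8(52), np.uint8(44), np.uint8(43), np.uint8(40), np.uint8(44), np.uint8(42), np.uint8(41), np.uint8(43), np.uint8(43), np.uint8(43), np.uint8(56), np.uint8(74), np.uint8(86), np.uint8(87), np.uint8(88), np.uint8(88), np.uint8(88), np.uint8(88), np.uint8(88), np.uint8(88), np.uint8(89), np.uint8(101), np.uint8(135), np.uint8(166), np.uint8(172), np.uint8(183), np.uint8(188), np.uint8(187), np.uint8(190), np.uint8(189), np.uint8(189), np.uint8(188), np.uint8(188), np.uint8(188), np.uint8(186), np.uint8(188), np.uint8(187), np.uint8(187), np.uint8(188), np.uint8(186), np.uint8(186), np.uint8(186)]
```

Run:
```python
from h import *
T,S,c=pickle.load(open("d5.pkl","rb"))
P=[atz(c,p,.060) for p in((285.4,240),(284.5,260),(283.6,280),(282.7,300),(282,320))]
G=[atz(c,(287.8,168),.073),atz(c,(287.3,208),.073)]
for p in P+G:print(p.round(4))
A=np.array(P);A=np.vstack([A,G]);v=np.linalg.svd(A[:,:2]-A[:,:2].mean(0))[2][0];v*=-np.sign(v[0]);print(v,np.arctan2(v[1],v[0]))
o=(G[0]+G[1])/2;m=A[:,:2].mean(0);o2=m+v*((o[:2]-m)@v);print(o,o2)
# check against top view nose/joint
from plant import ctrl, eyes, workorder, get_state
yaw=np.arctan2(v[1],v[0])-np.pi/2
delta((*o2,.12),(*o2,.041),yaw=yaw)
for l in(0,-.02,-.246):
    w=np.r_[o2+v*l,.06];print(l,(((proj(T,w)[0]+.5)-[140,150])*2.85).round(),(((proj(S,w)[0]+.5)-[170,165])*3.45).round())
```

```text
[0.4615 0.2974 0.06  ]
[0.4833 0.2909 0.06  ]
[0.5065 0.284  0.06  ]
[0.5314 0.2765 0.06  ]
[0.5585 0.2688 0.06  ]
[0.3882 0.3182 0.073 ]
[0.425  0.3084 0.073 ]
[-0.95966265  0.28115406] 2.856596190195517
[0.40657124 0.31329314 0.073     ] [0.40657045 0.31329043]
(np.float64(0.4065704472276197), np.float64(0.31329043294154385), 0.12) -> [0.002  0.0062 0.102 ] [0.    0.    0.029]
(np.float64(0.4065704472276197), np.float64(0.31329043294154385), 0.041) -> [0.002  0.0062 0.181 ] [0.    0.    0.029]
0 [ 57. 326.] [ 48. 172.]
-0.02 [ 66. 303.] [ 69. 162.]
-0.246 [164.  47.] [282.  58.]
```

Refit rod agrees with both fixed views (nose predicted (164,47)/(282,58) vs seen (162,48)/(283,60)). Descend and grip at 80 N.

>>> tcp_steps --offsets '[{"sx": 0.002,"sy": 0.006,"sz": 0.03,"rz": 0.029,"finger_gap": 0.6},{"sx": 0.002,"sy": 0.006,"sz": 0.08,"rz": 0.029,"finger_gap": 0.6},{"sx": 0.002,"sy": 0.006,"sz": 0.12,"rz": 0.029,"finger_gap": 0.6},{"sx": 0.002,"sy": 0.006,"sz": 0.15,"rz": 0.029,"finger_gap": 0.6},{"sx": 0.002,"sy": 0.006,"sz": 0.17,"rz": 0.029,"finger_gap": 0.6},{"sx": 0.002,"sy": 0.006,"sz": 0.1825,"rz": 0.029,"finger_gap": 0.6},{"sx": 0.002,"sy": 0.006,"sz": 0.1825,"rz": 0.029,"finger_gap": 0.6}]'

```text
time: 16.95
eef_pos: [0.4059, 0.3132, 0.0387]
tcp_rot: [0.142, 0.99, -0.0, -0.001]
contact_force: [-1.1, -0.3, -0.5]
opening: 0.595
finger_force: 0.0
```

>>> tcp_steps --offsets '[{"finger_gap": 0.1},{"finger_gap": 0.1},{"finger_gap": 0.1},{"finger_gap": 0.1},{"finger_gap": 0.1},{"finger_gap": 0.1}]' --force 80

```text
time: 17.7
eef_pos: [0.407, 0.3139, 0.0405]
tcp_rot: [0.141, 0.99, 0.001, 0.001]
contact_force: [-0.9, 0.6, 6.4]
opening: 0.172
finger_force: 78.0
```

>>> tcp_steps --offsets '[{"sz": -0.02,"finger_gap": 0.1},{"sz": -0.05,"finger_gap": 0.1},{"sz": -0.08,"finger_gap": 0.1},{"sz": -0.11,"finger_gap": 0.1},{"sz": -0.14,"finger_gap": 0.1},{"sz": -0.14,"finger_gap": 0.1},{"sz": -0.14,"finger_gap": 0.1},{"sz": -0.14,"finger_gap": 0.1}]'

```text
time: 18.7
eef_pos: [0.405, 0.3129, 0.177]
tcp_rot: [0.141, 0.99, -0.001, -0.002]
contact_force: [-1.2, -0.9, -0.8]
opening: 0.179
finger_force: 78.8
```

Run:
```python
from h import *
delta(cw(0,.381,.19))
```

```text
[0.46510305 0.36053951 0.19      ] -> [-0.0443  0.0625 -0.0133] [-4.000e-03 -1.000e-03  1.171e+00]
```

>>> tcp_steps --offsets '[{"sx": -0.006,"sy": 0.009,"sz": -0.01,"rz": 0.15,"finger_gap": 0.1},{"sx": -0.012,"sy": 0.018,"sz": -0.01,"rz": 0.3,"finger_gap": 0.1},{"sx": -0.018,"sy": 0.027,"sz": -0.01,"rz": 0.45,"finger_gap": 0.1},{"sx": -0.024,"sy": 0.036,"sz": -0.01,"rz": 0.6,"finger_gap": 0.1},{"sx": -0.03,"sy": 0.045,"sz": -0.01,"rz": 0.75,"finger_gap": 0.1},{"sx": -0.036,"sy": 0.054,"sz": -0.01,"rz": 0.9,"finger_gap": 0.1},{"sx": -0.044,"sy": 0.0625,"sz": -0.01,"rz": 1.05,"finger_gap": 0.1},{"sx": -0.044,"sy": 0.0625,"sz": -0.01,"rz": 1.171,"finger_gap": 0.1},{"sx": -0.044,"sy": 0.0625,"sz": -0.01,"rz": 1.171,"finger_gap": 0.1},{"sx": -0.044,"sy": 0.0625,"sz": -0.01,"rz": 1.171,"finger_gap": 0.1}]'

```text
time: 19.95
eef_pos: [0.4656, 0.361, 0.1884]
tcp_rot: [0.664, 0.747, -0.001, -0.0]
contact_force: [-0.9, 0.5, -1.2]
opening: 0.171
finger_force: 78.7
```

Run:
```python
from h import *
delta(cw(0,.381,.085))
T=cam("top");S=cam("scene");c=cam("wrist");pickle.dump((T,S,c),open("d6.pkl","wb"))
tp=T["pixels"][150:270,150:310,::-1];sc=S["pixels"][165:285,190:350,::-1]
up=lambda a,k:cv2.resize(a,None,fx=k,fy=k,interpolation=cv2.INTER_CUBIC)
cv2.imwrite("pics/last.png",np.hstack([up(tp,2.5),up(sc,2.5)]))
from plant import ctrl, eyes, workorder, get_state
p=get_state();q=R.from_quat(p["tcp_rot"])
for ry in(0,-.246):
    w=p["eef_pos"]+q.apply([ry,0,-.0205]);print(w.round(4),((proj(T,w)[0]+.5-[150,150])*2.5).round(1),((proj(S,w)[0]+.5-[190,165])*2.5+[400,0]).round(1))
```

```text
[0.46510305 0.36053951 0.085     ] -> [-0.0004 -0.0004  0.1034] [-0.001  0.     0.002]
[0.4658 0.3611 0.2096] [-82.4 190.1] [369.  -23.5]
[0.4944 0.1168 0.2096] [229.8 162.3] [567.9  31.3]
```

View pics/last.png

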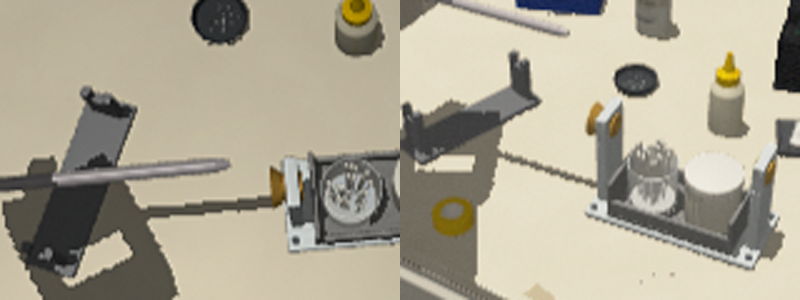

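Nose seen at (230,164) top and (568,32) scene, within ~1 px of the prediction from the grip: the rod is level and straight. Lower to the bushing axis.

>>> tcp_steps --offsets '[{"sz": 0.03,"finger_gap": 0.1},{"sz": 0.06,"finger_gap": 0.1},{"sz": 0.085,"finger_gap": 0.1},{"sz": 0.1,"finger_gap": 0.1},{"sz": 0.105,"finger_gap": 0.1},{"sz": 0.105,"finger_gap": 0.1},{"sz": 0.105,"finger_gap": 0.1},{"sz": 0.105,"finger_gap": 0.1}]'

```text
time: 21.1
eef_pos: [0.4665, 0.3615, 0.0854]
tcp_rot: [0.665, 0.747, 0.001, 0.0]
contact_force: [0.2, -0.0, -1.7]
opening: 0.171
finger_force: 78.7
```

Run:
```python
from h import *
delta(cw(0,.381,.0835))
T=cam("top");S=cam("scene");pickle.dump((T,S),open("d7.pkl","wb"))
from plant import ctrl, eyes, workorder, get_state
p=get_state();q=R.from_quat(p["tcp_rot"]);A,B=pickle.load(open("d6.pkl","rb"))[:2]
print(p["eef_pos"])
# rod edges by profile in the top view, near mid and nose; axis expected
for ry in(-.10,-.15,-.2,-.235):
    w=p["eef_pos"]+q.apply([ry,0,-.0205]);u=proj(T,w)[0];x=int(round(u[0]));y0=int(u[1])-7
    print(u.round(1),y0,T["pixels"][y0:y0+15,x].mean(1).astype(int).tolist())
    u=proj(S,w)[0];x=int(round(u[0]));y0=int(u[1])-9
    print("  S",u.round(1),y0,S["pixels"][y0:y0+19,x].mean(1).astype(int).tolist())
```

```text
[0.46510305 0.36053951 0.0835    ] -> [-0.0008 -0.0015  0.0019] [ 0.002 -0.001  0.   ]
[0.46622418 0.36138826 0.08496495]
[179.7 230.3] 223 [42, 44, 43, 43, 42, 56, 63, 70, 68, 65, 55, 45, 43, 45, 43]
  S [212.1 194.6] 185 [217, 217, 218, 216, 217, 216, 218, 218, 166, 96, 94, 95, 156, 207, 217, 218, 218, 217, 217]
[202.3 228.3] 221 [186, 187, 187, 188, 191, 150, 123, 174, 157, 120, 122, 177, 200, 133, 73]
  S [227.4 199.2] 190 [217, 218, 217, 219, 218, 218, 218, 205, 195, 183, 152, 130, 124, 126, 128, 129, 128, 128, 129]
[224.9 226.3] 219 [187, 188, 187, 188, 191, 152, 126, 181, 161, 118, 118, 176, 199, 133, 73]
  S [243.1 204. ] 194 [218, 217, 219, 218, 217, 217, 218, 204, 171, 190, 187, 146, 104, 83, 184, 217, 215, 215, 217]
[240.7 224.9] 217 [187, 188, 188, 189, 189, 194, 148, 128, 139, 126, 95, 168, 197, 201, 134]
  S [254.3 207.3] 198 [218, 218, 217, 217, 217, 216, 218, 211, 208, 193, 154, 114, 184, 217, 217, 216, 216, 217, 217]
```

>>> tcp_steps --offsets '[{"sy": -0.001,"sz": 0.0015,"finger_gap": 0.1},{"sx": -0.01,"sy": -0.001,"sz": 0.0015,"finger_gap": 0.1},{"sx": -0.02,"sy": -0.001,"sz": 0.0015,"finger_gap": 0.1},{"sx": -0.03,"sy": -0.001,"sz": 0.0015,"finger_gap": 0.1},{"sx": -0.04,"sy": -0.001,"sz": 0.0015,"finger_gap": 0.1},{"sx": -0.045,"sy": -0.001,"sz": 0.0015,"finger_gap": 0.1},{"sx": -0.05,"sy": -0.001,"sz": 0.0015,"finger_gap": 0.1},{"sx": -0.05,"sy": -0.001,"sz": 0.0015,"finger_gap": 0.1}]'

```text
time: 22.2
eef_pos: [0.4708, 0.3112, 0.0829]
tcp_rot: [0.665, 0.747, 0.0, -0.0]
contact_force: [0.0, 0.4, -1.8]
opening: 0.172
finger_force: 78.7
```

Run:
```python
from h import *
delta(cw(0,.331,.0835),cw(0,.139,.0835))
from plant import ctrl, eyes, workorder, get_state
s=get_state();print(s["contact_force"],s["wrist_torque"])
```

```text
[0.47089005 0.31087553 0.0835    ] -> [-0.0003  0.0001 -0.0006] [-0. -0. -0.]
[0.49311214 0.12016586 0.0835    ] -> [-1.923e-01  1.000e-04 -7.000e-04] [-0. -0. -0.]
[ 0.01016802  0.39062999 -1.84918188] [ 0.03030957  0.0967838  -0.02962651]
```

>>> tcp_steps --offsets '[{"sx": -0.012,"finger_gap": 0.1},{"sx": -0.025,"finger_gap": 0.1},{"sx": -0.04,"finger_gap": 0.1},{"sx": -0.055,"finger_gap": 0.1},{"sx": -0.07,"finger_gap": 0.1},{"sx": -0.085,"finger_gap": 0.1},{"sx": -0.1,"finger_gap": 0.1},{"sx": -0.11,"finger_gap": 0.1},{"sx": -0.12,"finger_gap": 0.1},{"sx": -0.12,"finger_gap": 0.1}]'

```text
time: 23.45
eef_pos: [0.4847, 0.1917, 0.0828]
tcp_rot: [0.665, 0.747, 0.0, -0.0]
contact_force: [0.2, -0.0, -2.1]
opening: 0.173
finger_force: 78.7
```

Run:
```python
from h import *
delta(cw(0,.139,.0835))
from plant import ctrl, eyes, workorder, get_state
s=get_state();print(s["contact_force"],s["wrist_torque"])
```

```text
[0.49311214 0.12016586 0.0835    ] -> [-0.072   0.0001 -0.0007] [-0.    -0.    -0.001]
[ 0.18741306 -0.04835603 -2.06501552] [ 0.04251446  0.00397241 -0.03366469]
```

Nose at caddy y ≈ −0.035, no contact forces. Continue through the far bushing.

>>> tcp_steps --offsets '[{"sx": -0.01,"finger_gap": 0.1},{"sx": -0.02,"finger_gap": 0.1},{"sx": -0.03,"sz": -0.0005,"finger_gap": 0.1},{"sx": -0.04,"sz": -0.0005,"finger_gap": 0.1},{"sx": -0.048,"sz": -0.0005,"finger_gap": 0.1},{"sx": -0.056,"sz": -0.0005,"finger_gap": 0.1},{"sx": -0.064,"sz": -0.0005,"finger_gap": 0.1},{"sx": -0.072,"sz": -0.0005,"finger_gap": 0.1},{"sx": -0.072,"sz": -0.0005,"finger_gap": 0.1},{"sx": -0.072,"sz": -0.0005,"finger_gap": 0.1}]'

```text
time: 24.7
eef_pos: [0.4929, 0.1208, 0.0833]
tcp_rot: [0.665, 0.747, 0.0, -0.0]
contact_force: [-0.4, 0.5, -2.0]
opening: 0.176
finger_force: 78.7
```

Run:
```python
from h import *
delta(cw(0,.139,.0835))
T=cam("top");A=pickle.load(open("d5.pkl","rb"))[0]
# pixel change beyond the far bushing along its axis
for y in(-.096,-.1,-.104,-.108,-.112,-.118,-.125):
    u=np.round(proj(T,cw(0,y,.104))[0]).astype(int);print(y,u,T["pixels"][u[1],u[0]],A["pixels"][u[1],u[0]])
from plant import ctrl, eyes, workorder, get_state
s=get_state();print(s["contact_force"],s["wrist_torque"])
```

```text
[0.49311214 0.12016586 0.0835    ] -> [-0.0006  0.0001 -0.0002] [ 0. -0. -0.]
-0.096 [350 216] [185 188 185] [177 179 175]
-0.1 [351 216] [124  97  54] [156 127  76]
-0.104 [353 216] [143 138 138] [190 182 158]
-0.108 [355 215] [200 190 166] [189 180 158]
-0.112 [357 215] [199 188 165] [190 180 158]
-0.118 [359 215] [198 188 165] [190 179 157]
-0.125 [363 215] [199 188 164] [189 179 156]
[-1.01247605  0.32117452 -2.36355065] [0.10895211 0.04864868 0.04246393]
```

Nose is out, ~−0.107; push 5 mm more for margin (grip still ~6 mm off the funnel).

>>> tcp_steps --offsets '[{"sx": -0.003,"finger_gap": 0.1},{"sx": -0.005,"finger_gap": 0.1},{"sx": -0.005,"finger_gap": 0.1},{"sx": -0.005,"finger_gap": 0.1},{"sx": -0.005,"finger_gap": 0.1}]'

```text
time: 25.38
eef_pos: [0.4935, 0.1158, 0.0833]
tcp_rot: [0.665, 0.747, -0.0, 0.0]
contact_force: [0.6, 0.3, -0.8]
opening: 0.175
finger_force: 78.7
```

Run:
```python
from h import *
T=cam("top");A=pickle.load(open("d5.pkl","rb"))[0]
for y in(-.1,-.104,-.108,-.112,-.118):
    u=np.round(proj(T,cw(0,y,.104))[0]).astype(int);print(y,u,T["pixels"][u[1],u[0]],A["pixels"][u[1],u[0]])
# tub areas unchanged since placing?
d=cv2.absdiff(T["pixels"],A["pixels"]).max(2)
for n,y,r in(("white",-.032,.0325),("swab",.0335,.029)):
    u=proj(T,cw(0,y,.08))[0];print(n,u.round(),(d[int(u[1])-14:int(u[1])+15,int(u[0])-14:int(u[0])+15]>40).mean(1).round(2).tolist())
delta(cw(0,.134,.0835))
```

```text
-0.1 [351 216] [127  99  57] [156 127  76]
-0.104 [353 216] [146 141 141] [190 182 158]
-0.108 [355 215] [144 138 134] [189 180 158]
-0.112 [357 215] [202 191 167] [190 180 158]
-0.118 [359 215] [198 188 165] [190 179 157]
white [320. 221.] [0.0, 0.0, 0.0, 0.0, 0.0, 0.0, 0.0, 0.0, 0.0, 0.0, 0.21, 0.52, 0.45, 0.24, 0.72, 0.93, 0.76, 0.52, 0.0, 0.0, 0.03, 0.03, 0.03, 0.0, 0.0, 0.0, 0.0, 0.0, 0.0]
swab [291. 223.] [0.0, 0.0, 0.0, 0.17, 0.31, 0.03, 0.07, 0.17, 0.1, 0.03, 0.14, 0.55, 0.72, 0.52, 0.45, 0.34, 0.17, 0.1, 0.14, 0.07, 0.1, 0.14, 0.07, 0.0, 0.0, 0.0, 0.0, 0.0, 0.07]
[0.49369084 0.11519946 0.0835    ] -> [-0.0006  0.0001 -0.0002] [-0.  0.  0.]
```

Nose is now visible past −0.108 (≥10 mm out), the tubs changed only where the rod and its shadow cross them, and the forces are near zero.

```bash
python3 -c "
from plant import ctrl, eyes, workorder, get_state
print(workorder.sign_off())"
```

```text
the job is handed in; nothing more can be done
None
```

I handed the job in at about 25 s: both tubs are upright in the tray and let go, and the rod is through both bushings with its nose about 10 mm past the far one, still held by its grip. The sign-off gave no verdict.

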